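# Hang the ring hanger on the gravity rail

## Robot

A 6-joint arm with a two-finger parallel gripper is mounted at the origin on the work surface. World frame = base frame: x ahead of the robot, y to its left, z up, the work surface at z = 0. Lengths are in m, angles in degrees, forces in N, time in s.
With the tool pointing down it reaches from about 0.325 to 0.875 m from the base axis. Payload 4.4 kg.
Tool frame: the origin (TCP) lies at the very end of the fingers, on their centre line; the grasp point (between the pads) lies 19 mm behind it; z points along the fingers, y is the direction in which the jaws open and shut (so a half turn about z gives the same grasp; the last joint's range is limited). The gripper opens to 85 mm and grips with 20 to 120 N. Pads are 22 mm wide; open, the fingers measure 114 mm over their backs; the gripper's body (76 mm by 85 mm) begins 54 mm behind the grasp point. The pads swing forward as they close: fully open they stand 13 mm farther back than shut.
Start: joints at [64.658, 11.837, 88.321, -0, 79.842, -8.623], TCP at [0.165, 0.551, 0.231] pointing down, gripper open.
Joint ranges: [-156.59, 156.59], [-49.26, 127.26], [12.9, 141.05], [-63.56, 243.56], [4.71, 150.69], [-161.64, 161.64]. Speed limits (degrees/s): [159.86, 159.86, 180, 180, 180, 180].

## Interface

Orientations are given as a 3x3 rotation matrix whose columns are the frame's x, y, z axes.
In Python, from plant import r gives the robot as it stands.
- The arm moves only by the tool jog_arm, never from a script. Its argument "rows" is a list of rows, each a list of 3 entries, a list of its own where there are three numbers: the turn, a rotation vector about the world's x, y, z in degrees, then the shift along the world's x, y, z in cm, then the closure in counts, from 0 (fully open) to 255 (shut). A call has exactly 10 rows; each row shifts and turns the pose as measured when the row begins; what a row does not reach is not made up. A row lasts 1/10 s, in which the tool goes at most 50 mm and 8.59 degrees, less where a joint would pass 70% of its speed; a pose out of reach is approached as far as the arm can. A call is refused whole if a number of a shift passes 5 or a number of a turn 8.59, either way. A call with a gripper value outside its range is refused whole. The fingers move at their own pace and stop on an object; "grip_force" is the grip in N (left out, the last holds). Time passes only in rows, so rows that do not move let the fingers close, or fill a call up. It gives the time, the measured TCP pose, the force and the opening at its end, in the units of the state.
- r.state(): the state, without advancing time (a new reading comes with each control period).
- r.read_camera(name): name is "side" or "top" or "wrist"; returns the picture (400x640x3 uint8, red, green, blue); there is no depth.
- r.camera_info(name): a dict with "camera_matrix" (3x3 intrinsics, pixels), "dist_coeffs" ([k1, k2, p1, p2, k3] as OpenCV has them; the pictures are not rectified), "R" (3x3) and "t" (3): a world point X has camera coordinates R X + t; the wrist camera has in their place "T_tool_cam" (4x4, takes a point from camera to tool coordinates, whose origin is the TCP and whose axes are the flange's). Camera axes: x right, y down, z forward; pixel columns grow to the right and rows downward; lengths in m; the calibration is good to about 2 mm. A picture is of the moment at which its call begins: read the wrist's pose just before it. camera_info takes no time and is no camera call.
- r.hand_in(): hands the job in, once; it reports no verdict.
The state is a dict: "time": time; "q": joint angles; "dq": joint speeds; "tau": joint torques, N m; "eef_pos": TCP position; "eef_rot": TCP orientation; "ft_force": force on the tool from outside, world axes, zero at the start; "ft_torque": the same for the moment, N m; "width": finger opening in m.
Only numpy, scipy, OpenCV 4.12 (cv2) and the standard library are available. Lean on these libraries where they do the work, as an engineer would, in place of code of your own. Each camera call takes 0.05 s, during which the arm holds its last target. There are 200 camera calls.

## Task

Pick up the roller hanger with the ring in its foot and hook it over the high end of the sloped rail, above the gate: lower it gently until you feel the rail carry it, before you let go, for nobody knows exactly how high the rail was set. Then push it downhill through the spring gate until the gate snaps shut behind it, and let go right there, in the upper half of the rail, so that it rolls on by itself and comes to rest against the rubber stop. Never press it hard against the rail or gate (stay below 20 N), keep the robot itself off the stand, and leave the other things on the bench where they are.

Things in the scene. Friction and masses are not known exactly. Their poses are not given: they have to be found in the camera images.
- hanger_grip (a point): Centre of the hanger's grip fin, the black plate on top: 12 mm thick (x), 36 long (y), 46 high (z), standing on the hanger's 30 x 60 mm top plate. The roller hanger is an upright aluminium C, 193 mm high, about 0.35 kg, standing on its steel foot block, so this point is 170 mm above the bench. Its x points to the open side of the C, y along its run, z up.
- hanger_run (a point): Underside of the hanger's two free wheels (20 mm dia, at y = -18 and +18), mid-way between them, 50 mm below hanger_grip, 120 above the foot's underside. Hanging on the rail, this point lies on the middle of the rail's top face, the hanger standing square to the slope, its x along the stand's x. The top part is 22 mm wide inside and reaches 30 mm to either side along y.
- hanger_lip (a point): Middle of the lower edge of the short lip on the hanger's open side: x = 13, 4 mm thick, 60 long, 12 mm below the wheels' underside. Hook it on from the stand's -x side: move to +x with this lip above the rail and the foot under it, then lower. The long back plate (x = -15..-11) stays on the -x side of the rail.
- hanger_ring (a point): Top of the gold ring clamped on the hanger's foot block, 72 mm below the wheels' underside; the foot block is 40 x 44 x 26 mm. The rail, 20 mm high, must pass through the gap between the lip's edge above and this point below (60 mm clear).
- stand: The fixed rail stand: dark foot plate 70 x 460 x 10 mm, origin under its middle; x away from the robot, y along the rail, downhill, z up. Posts at y = -200 and +200 carry a stiff aluminium rail, 17 mm wide, 20 high, 420 long, sloping down 0.105 rad to +y. It was clamped by hand: its top face at y = 0 is anywhere from 165 to 193 mm above the bench (not told by this pose).
- load_point (a point): Where to hang the hanger on, above the gate: the middle of the rail's top face at y = -147 mm in the stand's frame, for the lowest height the rail can have; the true rail is 0 to 28 mm higher. About 15 mm of room either way along y. The rail is hard: meet it at 10 mm/s or less. Same axes as the stand.
- stop_point (a point): Where the hanger's wheels' underside (hanger_run) comes to rest, against the black rubber stop at the rail's low end (y = +160 mm in the stand's frame), for the lowest height the rail can have; truly 0 to 28 mm higher.
- gate (a joint): Spring gate: steel finger 47 mm long, pivot at x = +52, y = -94 mm in the stand's frame, 7 to 17 mm above the rail's top. 0 = shut, across the hanger's way. Opens downhill only, to about 0.75 rad, pushed by the lip (2 to 7 N), drags along it (the hanger then will not roll by itself), and snaps to 0 once hanger_run is past y = -58 mm or so.
- clamp_mid (a point): Bystander: middle (59 mm above the bench) of a wooden ring clamp standing on a round steel foot 52 mm in diameter, 118 mm high; it has no hook or wheels.
- anvil: Bystander: flat steel bench block 65 x 65 x 20 mm, origin under its middle.
- jar_a: Bystander: small round clear jar with a white lid, 34 mm in diameter, 28 mm high, origin under its middle.
- jar_b: Bystander: small round clear jar with a white lid, 40 mm in diameter, 34 mm high, origin under its middle.
There are look-alikes about, which are no part of the job. Of the things that look like the part that bears hanger_grip, take the one that is farthest to the robot's right at the start.

How it is judged (in metres and radians):
On the way, in this order (a step that is already met when the one before it is completed fails the run):
1. the hanger, still held, is hooked over the rail above the gate and the rail carries it (at least 1 N) for 0.2 s (x of hanger_run in the frame of stand between -0.008 and 0.008 m and y of hanger_run in the frame of stand between -0.185 and -0.13 m and z of hanger_run in the frame of stand between 0.168 and 0.222 m and contact force between hanger and stand above 1 N and contact force between the fingers and hanger above 0.3 N and value of joint gate below 0.15 rad), for 0.2 s.
2. the hanger, on the rail, pushes the gate open (x of hanger_run in the frame of stand between -0.008 and 0.008 m and z of hanger_run in the frame of stand between 0.155 and 0.222 m and value of joint gate above 0.4 rad), for 0.05 s.
3. the gate has shut behind the hanger and the hanger is let go in the upper half of the rail (x of hanger_run in the frame of stand between -0.008 and 0.008 m and y of hanger_run in the frame of stand between -0.075 and 0.05 m and value of joint gate below 0.15 rad and contact force between the fingers and hanger below 0.05 N), for 0.04 s.
At the end, for the whole second after the job is handed in: The hanger hangs on the rail (within 8 mm of its middle line, upright within 0.2 rad), at rest (below 10 mm/s) against the stop (within 10 mm), released, and the gate is shut (below 0.15 rad) (x of hanger_run in the frame of stand between -0.008 and 0.008 m and y of hanger_run in the frame of stand between 0.15 and 0.17 m and z of hanger_run in the frame of stand between 0.14 and 0.186 m and angle between hanger's own z axis and vertical below 0.2 rad and linear speed of hanger below 0.01 m/s and value of joint gate below 0.15 rad and contact force between each of the arm, the fingers and hanger below 0.05 N); the robot touches nothing.
It fails at once if the hanger, while handled, is pressed with more than 20 N against rail, gate or stand (contact force between hanger and stand above 20 N and contact force between any of the arm, the fingers and hanger above 0.3 N).
It fails at once if the robot itself presses on the stand, rail or gate with more than 5 N (contact force between any of the arm, the fingers and stand above 5 N).
It fails at once if a bystander is moved by more than 30 mm (distance of any of clamp_mid, anvil, jar_a, jar_b from where it was at the start of the episode above 0.03 m).
It also fails if it takes over 61 s, if anything falls off the work surface, if the arm or the gripper's body presses on something with over 40 N, if the wrist force passes 120 N, or if a joint passes its speed limit or range.

## Working session

There is one attempt and no reset: what is moved stays moved. The work goes in short steps, Python scripts to look and compute and a tool call to move; the robot and the scene stay as the last step left them, time stands still between calls to the robot, and variables do not carry over. Pictures are saved under pics/ and viewed, about 8 in all and at most 12, crops included, and the job is handed in when it is done.

Besides the shell and the picture viewer there is one more tool, called after ">>>" as name(argument=value, ...), one argument or row to a line, values as JSON. jog_arm: Moves the arm, as the interface text tells. Its arguments: {"type":"object","properties":{"rows":{"type":"array","items":{"type":"array"}},"grip_force":{"type":"number"}},"required":["rows"]}

```bash
mkdir -p pics; ls; cat > h.py <<'E'
import numpy as np, cv2
from plant import r
def ray(cam,px):
    i=r.camera_info(cam);K=np.array(i["camera_matrix"]);d=np.array(i["dist_coeffs"])
    p=cv2.undistortPoints(np.array([[px]],float),K,d)[0,0];v=np.array([p[0],p[1],1.])
    if cam=="wrist":
        s=r.state();T=np.eye(4);T[:3,:3]=s["eef_rot"];T[:3,3]=s["eef_pos"];M=T@np.array(i["T_tool_cam"])
        return M[:3,3],M[:3,:3]@v
    R=np.array(i["R"]);t=np.array(i["t"]);return -R.T@t,R.T@v
def onz(cam,px,z):
    o,v=ray(cam,px);return o+v*(z-o[2])/v[2]
def proj(cam,X):
    i=r.camera_info(cam);K=np.array(i["camera_matrix"]);d=np.array(i["dist_coeffs"])
    if cam=="wrist":
        s=r.state();T=np.eye(4);T[:3,:3]=s["eef_rot"];T[:3,3]=s["eef_pos"];M=np.linalg.inv(T@np.array(i["T_tool_cam"]));R=M[:3,:3];t=M[:3,3]
    else: R=np.array(i["R"]);t=np.array(i["t"])
    return cv2.projectPoints(np.atleast_2d(np.array(X,float)),cv2.Rodrigues(R)[0],t,K,d)[0][:,0]
def tri(c1,p1,c2,p2):
    o1,v1=ray(c1,p1);o2,v2=ray(c2,p2);a=np.linalg.lstsq(np.c_[v1,-v2],o2-o1,rcond=None)[0]
    A=o1+a[0]*v1;B=o2+a[1]*v2;return (A+B)/2,np.linalg.norm(A-B)
def snap(cam,name):
    im=r.read_camera(cam);cv2.imwrite(f"pics/{name}.png",im[:,:,::-1]);return im
E
python3 - <<'E'
from h import *
a=snap("top","top0");b=snap("side","side0")
for c in("top","side"):
    i=r.camera_info(c);R=np.array(i["R"]);print(c,-R.T@np.array(i["t"]),R.round(2).tolist())
print({k:np.round(v,3).tolist() for k,v in r.state().items()}); print(np.round(r.camera_info("wrist")["T_tool_cam"],3))
E
```

```text
pics
top [0.34528229 0.00848111 1.12562262] [[-0.01, -1.0, 0.02], [-0.99, 0.01, -0.15], [0.15, -0.02, -0.99]]
side [ 0.42455203 -0.61342668  0.79312708] [[0.99, -0.13, 0.02], [-0.08, -0.73, -0.67], [0.1, 0.67, -0.74]]
{'time': 0.1, 'q': [64.659, 11.881, 88.397, 0.004, 79.842, -8.622], 'dq': [-0.066, -0.091, -0.113, -0.058, 0.105, 0.13], 'tau': [-0.001, -38.41, -29.255, -0.0, 0.005, -0.0], 'eef_pos': [0.165, 0.55, 0.23], 'eef_rot': [[-0.958, 0.288, -0.001], [0.288, 0.958, -0.002], [0.0, -0.002, -1.0]], 'ft_force': [0.666, -0.762, 0.489], 'ft_torque': [-0.057, 0.009, 0.021], 'width': 0.085}
[[ 0.    -0.946 -0.324  0.083]
 [ 1.    -0.     0.002  0.   ]
 [-0.002 -0.324  0.946 -0.144]
 [ 0.     0.     0.     1.   ]]
```

View pics/top0.png

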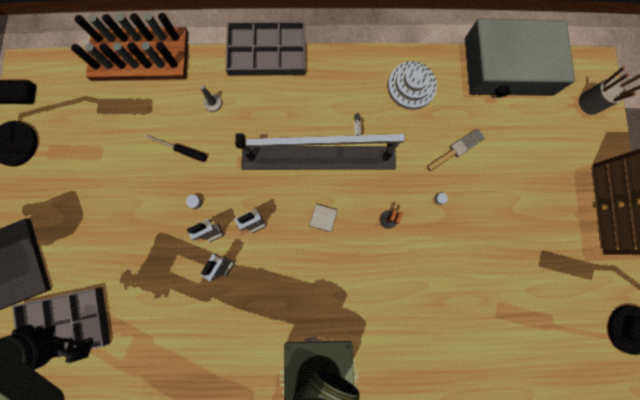

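View pics/side0.png

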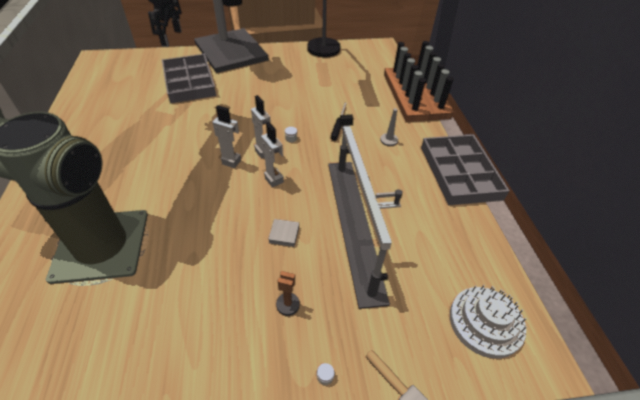

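```bash
python3 - <<'E'
import cv2,numpy as np
a=cv2.imread("pics/top0.png");b=cv2.imread("pics/side0.png")
A=cv2.resize(a[190:290,170:290],(600,500),interpolation=3);cv2.imwrite("pics/c1.png",np.hstack([A[:, :600]]))
B=cv2.resize(b[85:195,205:305],(545,600),interpolation=3);
C=cv2.resize(a[100:180,225:415],(800,337),interpolation=3)
A=cv2.resize(a[190:290,175:275],(400,400));
cv2.imwrite("pics/c1.png",np.hstack([A,cv2.resize(b[90:190,205:305],(400,400),interpolation=3)]))
cv2.imwrite("pics/c2.png",C)
E
```

```text
(no output)
```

View pics/c1.png

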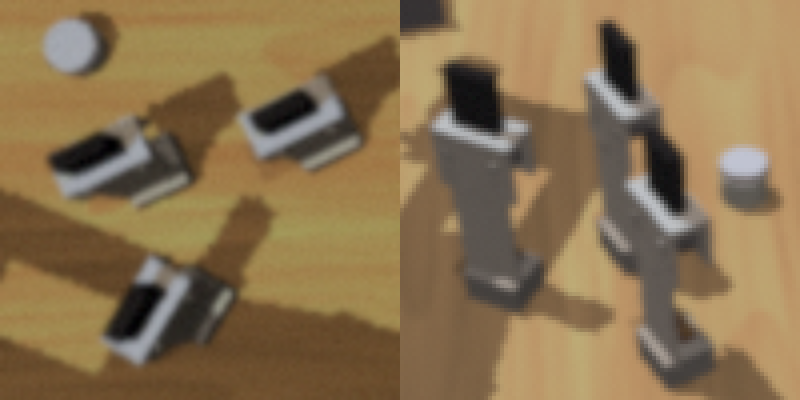

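View pics/c2.png

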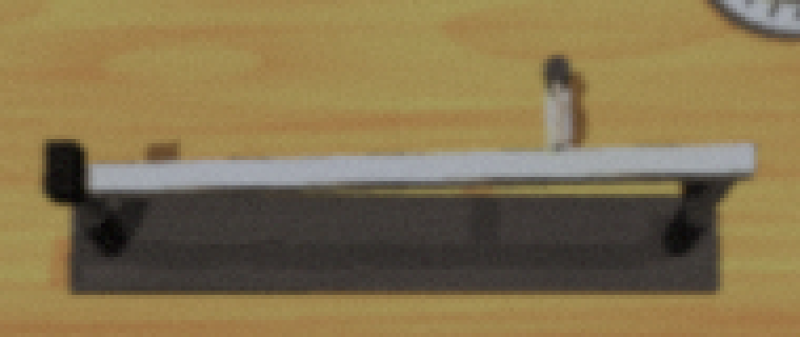

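```bash
python3 - <<'E'
from h import *
a=cv2.imread("pics/top0.png");b=cv2.imread("pics/side0.png")
def blob(im,x0,y0,x1,y1,th):
    g=cv2.cvtColor(im,6)[y0:y1,x0:x1];m=(g<th).astype(np.uint8)
    n,l,s,c=cv2.connectedComponentsWithStats(m);out=[]
    for i in range(1,n):
        if s[i,4]>8:
            p=np.argwhere(l==i)[:,::-1].astype(np.float32)+[x0,y0];out.append((s[i,4],(c[i]+[x0,y0]).round(1),cv2.minAreaRect(p.astype(np.float32))))
    return out
print("fin top");[print(o) for o in blob(a,232,205,268,235,50)]
print("fin side");[print(o) for o in blob(b,258,115,285,140,50)]
# foot plate corners, px from crop c2 (scale 800/190)
k=190/800
for u,v in[(72,292),(718,290),(716,200),(75,200)]: print("plate",onz("top",(225+u*k,100+v*k),0.01).round(4))
for u,v in[(330,165),(361,303),(387,299)]: print("plate side",onz("side",(u,v),0.01).round(4))
# rail top, high end: top crop corners
for u,v in[(754,145),(754,172),(88,190),(88,165)]: 
    for z in(.18,.195,.21): print("rail",u,v,z,onz("top",(225+u*k,100+v*k),z).round(4))
E
```

```text
fin top
(np.int32(83), array([245.8, 217.6]), ((245.6000213623047, 217.7000274658203), (5.366562843322754, 14.758047103881836), 63.43495178222656))
fin side
(np.int32(107), array([270.4, 131.2]), ((270.5615234375, 130.49232482910156), (17.985034942626953, 7.194014549255371), 82.87498474121094))
plate [0.588  0.2184 0.01  ]
plate [ 0.585  -0.2359  0.01  ]
plate [ 0.6505 -0.2374  0.01  ]
plate [0.6544 0.2176 0.01  ]
plate side [0.5967 0.209  0.01  ]
plate side [ 0.5948 -0.2301  0.01  ]
plate side [ 0.6535 -0.2276  0.01  ]
rail 754 145 0.18 [ 0.6383 -0.2247  0.18  ]
rail 754 145 0.195 [ 0.6336 -0.221   0.195 ]
rail 754 145 0.21 [ 0.629  -0.2173  0.21  ]
rail 754 172 0.18 [ 0.6213 -0.2239  0.18  ]
rail 754 172 0.195 [ 0.6169 -0.2202  0.195 ]
rail 754 172 0.21 [ 0.6126 -0.2165  0.21  ]
rail 88 190 0.18 [0.6134 0.178  0.18  ]
rail 88 190 0.195 [0.6092 0.1753 0.195 ]
rail 88 190 0.21 [0.6049 0.1726 0.21  ]
rail 88 165 0.18 [0.629  0.1783 0.18  ]
rail 88 165 0.195 [0.6245 0.1756 0.195 ]
rail 88 165 0.21 [0.62   0.1729 0.21  ]
```

```bash
python3 - <<'E'
from h import *
print(tri("top",(245.8,217.6),"side",(270.4,131.2)), onz("top",(245.8,217.6),.185))
print([onz("top",p,.147).round(4) for p in [(175+240/4,190+115/4),(175+260/4,190+158/4),(175+345/4,190+118/4),(175+320/4,190+75/4)]])
E
```

```text
(array([0.43099126, 0.17665592, 0.17270573]), np.float64(0.0005823884505253282)) [0.42959763 0.17446055 0.185     ]
[array([0.4304, 0.2085, 0.147 ]), array([0.403 , 0.1954, 0.147 ]), array([0.4277, 0.1419, 0.147 ]), array([0.4553, 0.1581, 0.147 ])]
```

>>> jog_arm(
  rows=[
    [[0,0,0],[0,0,3],0],
    [[0,0,-5],[2,-4,0],0],
    [[0,0,-5],[2,-4.5,0],0],
    [[0,0,-5],[2,-4.5,0],0],
    [[0,0,-5],[2,-4.5,0],0],
    [[0,0,-5],[2,-4.5,0],0],
    [[0,0,-5],[2,-4.5,0],0],
    [[0,0,-5],[2,-4,0],0],
    [[0,0,-5],[2,-3,0],0],
    [[0,0,0],[0,0,0],0],
  ],
)

```text
time: 1.1
eef_pos: [0.3245, 0.2035, 0.2559]
eef_rot: [[-0.528, 0.849, -0.005], [0.849, 0.528, -0.004], [-0.001, -0.007, -1.0]]
ft_force: [-1.2, 1.3, -0.9]
width: 0.0855
```

>>> jog_arm(
  rows=[
    [[0,0,-3],[3,-1,1],0],
    [[0,0,-3],[3,-1,1],0],
    [[0,0,0],[3,-0.7,1],0],
    [[0,0,0],[1.5,0,0],0],
    [[0,0,0],[0,0,0],0],
    [[0,0,0],[0,0,0],0],
    [[0,0,0],[0,0,0],0],
    [[0,0,0],[0,0,0],0],
    [[0,0,0],[0,0,0],0],
    [[0,0,0],[0,0,0],0],
  ],
)

```text
time: 2.1
eef_pos: [0.4254, 0.1779, 0.2826]
eef_rot: [[-0.439, 0.898, -0.017], [0.899, 0.439, -0.003], [0.005, -0.016, -1.0]]
ft_force: [-0.7, 0.3, 0.6]
width: 0.0854
```

```bash
python3 - <<'E'
from h import *
s=r.state();print(s["eef_pos"],s["ft_force"]);snap("wrist","w1")
print(proj("wrist",[[.43,.1765,.193],[.43,.1765,.147]]))
E
```

```text
[0.42536996 0.1779155  0.28255354] [-0.68595054  0.27023916  0.55538961]
[[329.15190257 213.58868439]
 [329.14794426 195.53289223]]
```

View pics/w1.png

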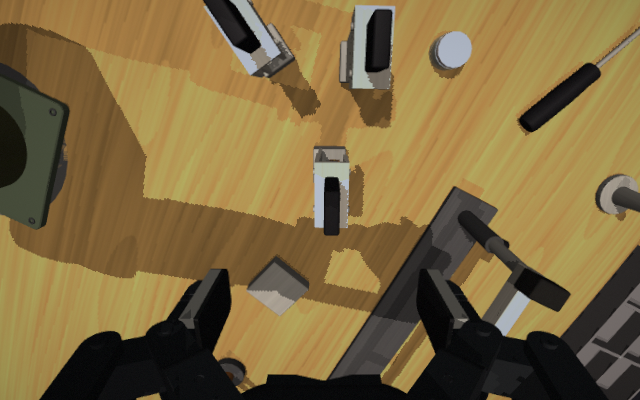

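```bash
python3 - <<'E'
from h import *
im=cv2.imread("pics/w1.png")
print("plate c",onz("wrist",(331.5,195),.147))
print("edges",[onz("wrist",p,.147).round(4) for p in[(314,162),(316,228),(349,162),(349,228)]])
g=cv2.cvtColor(im,6)[150:250,305:360];p=np.argwhere(g<45)[:,::-1]+[305,150];print(cv2.minAreaRect(p.astype(np.float32)))
for v in range(170,240,8):
    q=p[p[:,1]==v][:,0]; print(v,q.min() if len(q) else 0,q.max() if len(q) else 0)
E
```

```text
plate c [0.43163975 0.17785988 0.147     ]
edges [array([0.4051, 0.1976, 0.147 ]), array([0.433 , 0.1434, 0.147 ]), array([0.4319, 0.2108, 0.147 ]), array([0.46  , 0.1568, 0.147 ])]
((331.4999694824219, 196.99996948242188), (14.999998092651367, 73.99998474121094), 0.0)
170 0 0
178 326 337
186 325 338
194 324 339
202 324 339
210 324 339
218 324 338
226 324 338
234 325 338
```

>>> jog_arm(
  rows=[
    [[0,-1,1],[0.65,-0.1,-1.5],60],
    [[0,0,0],[0,0,-2.5],60],
    [[0,0,0],[0,0,-2.5],60],
    [[0,0,0],[0,0,-2.5],60],
    [[0,0,0],[0,0,-1.5],60],
    [[0,0,0],[0,0,0],60],
    [[0,0,0],[0,0,0],60],
    [[0,0,0],[0,0,0],60],
    [[0,0,0],[0,0,0],60],
    [[0,0,0],[0,0,0],60],
  ],
)

```text
time: 3.15
eef_pos: [0.4342, 0.1779, 0.1799]
eef_rot: [[-0.456, 0.89, 0.013], [0.89, 0.456, -0.0], [-0.006, 0.011, -1.0]]
ft_force: [-0.1, -0.3, -0.1]
width: 0.0651
```

>>> jog_arm(
  rows=[
    [[0,0.6,0],[-0.2,-0.1,-1],60],
    [[0,0,0],[0,0,-1.3],60],
    [[0,0,0],[0,0,-0.2],100],
    [[0,0,0],[0,0,0],140],
    [[0,0,0],[0,0,0],180],
    [[0,0,0],[0,0,0],255],
    [[0,0,0],[0,0,0],255],
    [[0,0,0],[0,0,0],255],
    [[0,0,0],[0,0,0],255],
    [[0,0,0],[0,0,0],255],
  ],
  grip_force=60,
)

```text
time: 4.15
eef_pos: [0.4322, 0.1766, 0.1532]
eef_rot: [[-0.456, 0.89, 0.002], [0.89, 0.456, -0.0], [-0.001, 0.002, -1.0]]
ft_force: [0.7, 0.1, -1.7]
width: 0.0111
```

>>> jog_arm(
  rows=[
    [[0,0,0],[0,0,2],255],
    [[0,0,0],[0,0,3],255],
    [[0,0,0],[0,0,3],255],
    [[0,0,-4.5],[1,-1.5,3],255],
    [[0,0,-4.5],[2.5,-3,1],255],
    [[0,0,-4.5],[2.5,-3,0],255],
    [[0,0,-4.5],[2.5,-3,0],255],
    [[0,0,-4.5],[2,-3,0],255],
    [[0,0,-4.5],[1,-3,0],255],
    [[0,0,0],[0,0,0],255],
  ],
  grip_force=80,
)

```text
time: 5.15
eef_pos: [0.5447, 0.0059, 0.2718]
eef_rot: [[0.012, 1.0, -0.008], [1.0, -0.012, 0.005], [0.005, -0.008, -1.0]]
ft_force: [-0.2, 0.7, -3.2]
width: 0.0106
```

>>> jog_arm(
  rows=[
    [[-2,0,0.7],[0,-3,0],255],
    [[-2,0,0],[0,-3,0],255],
    [[-2,0,0],[0,-3,0],255],
    [[0,0,0],[0,-3,0],255],
    [[0,0,0],[0,-3,0],255],
    [[0,0,0],[0,0,0],255],
    [[0,0,0],[0,0,0],255],
    [[0,0,0],[0,0,0],255],
    [[0,0,0],[0,0,0],255],
    [[0,0,0],[0,0,0],255],
  ],
)

```text
time: 6.15
eef_pos: [0.5404, -0.1414, 0.2638]
eef_rot: [[-0.009, 1.0, -0.021], [0.996, 0.007, -0.091], [-0.091, -0.021, -0.996]]
ft_force: [-0.3, 0.3, -3.5]
width: 0.0111
```

```bash
python3 - <<'E'
from h import *
s=r.state();print(s["eef_pos"],s["eef_rot"],s["ft_force"]);w=r.read_camera("wrist");b=r.read_camera("side")
cv2.imwrite("pics/w2.png",w[:,:,::-1]);cv2.imwrite("pics/s2.png",b[:,:,::-1])
c=cv2.resize(b[85:325,300:420],(300,600),interpolation=3);o=np.zeros((600,800,3),np.uint8);o[:400,:500]=w[:,70:570];o[:,500:]=c
cv2.imwrite("pics/c3.png",o[:,:,::-1])
E
```

```text
[ 0.54036644 -0.14143025  0.26379483] [[-0.0088583   0.99974777 -0.02063802]
 [ 0.99585435  0.00695154 -0.09069609]
 [-0.09052974 -0.02135588 -0.99566475]] [-0.30166448  0.33077904 -3.46414748]
```

View pics/c3.png

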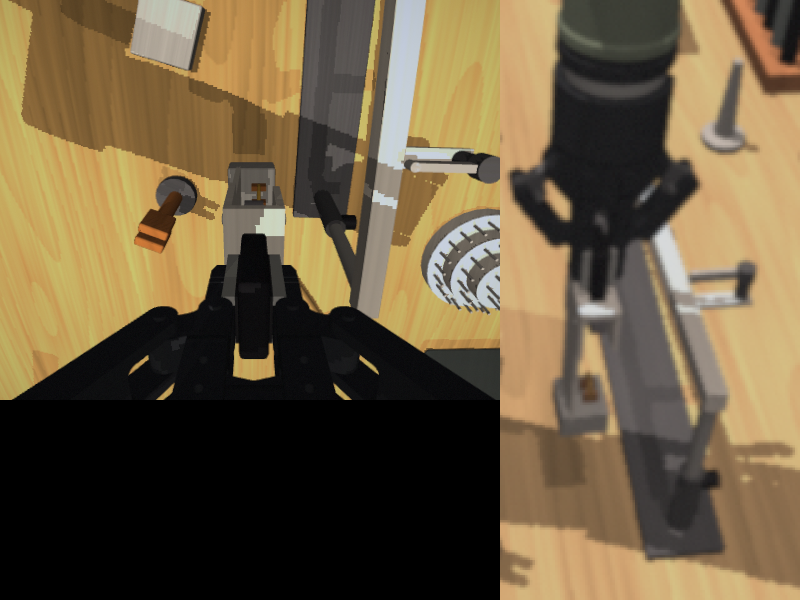

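```bash
python3 - <<'E'
from h import *
w=cv2.imread("pics/w2.png",0);b=cv2.imread("pics/s2.png",0);a=cv2.imread("pics/top0.png",0)
for v in(20,60,100,130,200,230): print("w",v,[f"{u}:{w[v,u]}" for u in range(425,500,2)])
for v in(195,205,215,225,235): print("s",v,b[v,355:392].tolist())
for u in(270,320,380,395): print("t",u,a[128:152,u].tolist())
print("rows end", a[139,395:410].tolist(), b[236:256,384].tolist())
E
```

```text
w 20 ['425:83', '427:82', '429:84', '431:82', '433:83', '435:81', '437:81', '439:80', '441:81', '443:122', '445:173', '447:171', '449:110', '451:110', '453:86', '455:78', '457:82', '459:81', '461:82', '463:92', '465:194', '467:197', '469:196', '471:197', '473:197', '475:197', '477:197', '479:197', '481:196', '483:196', '485:196', '487:196', '489:195', '491:196', '493:178', '495:149', '497:153', '499:160']
w 60 ['425:88', '427:85', '429:86', '431:84', '433:83', '435:83', '437:90', '439:179', '441:175', '443:162', '445:113', '447:113', '449:84', '451:82', '453:84', '455:83', '457:83', '459:141', '461:202', '463:202', '465:201', '467:202', '469:203', '471:203', '473:202', '475:202', '477:201', '479:201', '481:202', '483:202', '485:201', '487:199', '489:159', '491:158', '493:168', '495:176', '497:179', '499:177']
w 100 ['425:83', '427:86', '429:85', '431:82', '433:181', '435:181', '437:181', '439:179', '441:146', '443:109', '445:80', '447:82', '449:85', '451:84', '453:73', '455:200', '457:205', '459:205', '461:205', '463:206', '465:206', '467:206', '469:206', '471:204', '473:206', '475:2
[... 2239 characters left out ...]
 145, 145, 144, 145, 147, 156, 169, 178, 178]
t 270 [134, 138, 130, 131, 137, 137, 135, 136, 134, 137, 152, 164, 165, 169, 165, 159, 129, 83, 61, 53, 55, 55, 56, 58]
t 320 [128, 132, 137, 139, 139, 140, 135, 133, 129, 158, 166, 169, 165, 166, 145, 88, 76, 104, 79, 64, 57, 56, 60, 61]
t 380 [132, 139, 137, 139, 137, 133, 135, 157, 166, 169, 166, 168, 148, 97, 71, 102, 135, 131, 83, 59, 57, 53, 52, 53]
t 395 [132, 134, 139, 137, 137, 139, 153, 165, 167, 170, 168, 162, 151, 99, 60, 48, 46, 40, 47, 56, 88, 104, 95, 90]
rows end [162, 167, 164, 163, 162, 161, 164, 161, 157, 134, 126, 129, 131, 131, 136] [145, 144, 145, 146, 145, 144, 133, 114, 106, 107, 107, 107, 106, 100, 82, 73, 74, 75, 77, 79]
```

```bash
python3 - <<'E'
from h import *
v=[20,60,100,130,200,230];L=[464.2,458.7,454,450.7,442,438.3];R=[494,488.5,482.5,478.5,467.5,463]
sv=[195,205,215,225,235];S=[366.2,369.8,373,376,379.3]; tu=[270,320,380,395];tr=[142,136,140][:0]
tl=[144.2,142.6,140.7,140.3];tt=[137.7,136.6,134.6,133.7]
def on(cam,px,z0):
    o,d=ray(cam,px);n=np.array([0,np.tan(.105),1]);c=z0+np.tan(.105)*-.157   # plane at y=-.157 has z0
    return o+d*(c-n@o)/(n@d)
def line(cam,pts,z0):
    P=np.array([on(cam,p,z0) for p in pts]);f=np.polyfit(P[:,1]+.157,P[:,0],1);return f[1]*1e3,f[0]
for z in(.18,.187,.194,.201,.208):
    f=lambda *a:np.round(line(*a,z),[1,4]) if 0 else [round(float(x),3) for x in line(*a,z)]
    print(z,"wL",f("wrist",list(zip(L,v))),"wR",f("wrist",list(zip(R,v))),"sL",f("side",list(zip(S,sv))),"tL",f("top",list(zip(tu,tl))),"tR",f("top",list(zip(tu,tt))))
    print("  ends y",on("top",(403.7,139),z),on("side",(382,243),z))
# gate finger in wrist
print(proj("wrist",[[.624+.052,-.104,.2],[.624,-.104,.2]]), onz("wrist",(558,167),.2), r.state()["time"])
E
```

```text
0.18 wL [625.074, 0.006] wR [643.796, 0.011] sL [623.344, 0.017] tL [621.878, 0.006] tR [638.5, 0.007]
  ends y [ 0.62419335 -0.22150849  0.18679839] [ 0.62272805 -0.19879348  0.18440451]
0.187 wL [622.574, 0.006] wR [640.714, 0.011] sL [620.978, 0.017] tL [619.86, 0.006] tR [636.36, 0.007]
  ends y [ 0.62216609 -0.21983682  0.19362222] [ 0.62027289 -0.2039303   0.19194587]
0.194 wL [620.075, 0.006] wR [637.632, 0.011] sL [618.612, 0.017] tL [617.843, 0.006] tR [634.22, 0.007]
  ends y [ 0.62013883 -0.21816514  0.20044605] [ 0.61781772 -0.20906711  0.19948723]
0.201 wL [617.575, 0.006] wR [634.55, 0.011] sL [616.247, 0.017] tL [615.825, 0.006] tR [632.08, 0.007]
  ends y [ 0.61811157 -0.21649347  0.20726987] [ 0.61536255 -0.21420393  0.20702858]
0.208 wL [615.076, 0.006] wR [631.468, 0.011] sL [613.881, 0.017] tL [613.807, 0.006] tR [629.94, 0.007]
  ends y [ 0.61608431 -0.21482179  0.2140937 ] [ 0.61290738 -0.21934075  0.21456994]
[[540.17021113 163.4566607 ]
 [459.23056577 161.72059152]] [ 0.68837807 -0.10604674  0.2       ] 6.25
```

>>> jog_arm(
  rows=[
    [[-0.8,-1,-0.8],[1,-0.5,0],255],
    [[0,0,0],[1.5,-0.3,0],255],
    [[0,0,0],[1.5,0,0],255],
    [[0,0,0],[1.5,0,0],255],
    [[0,0,0],[1,0,0],255],
    [[0,0,0],[0.5,0,0],255],
    [[0,0,0],[0.3,0,0],255],
    [[0,0,0],[0,0,0],255],
    [[0,0,0],[0,0,0],255],
    [[0,0,0],[0,0,0],255],
  ],
)

```text
time: 7.25
eef_pos: [0.6185, -0.1496, 0.264]
eef_rot: [[0.009, 1.0, 0.001], [0.994, -0.009, -0.109], [-0.109, 0.002, -0.994]]
ft_force: [-0.4, 0.1, -3.5]
width: 0.0112
```

>>> jog_arm(
  rows=[
    [[0,0,0],[0.1,0,0],255],
    [[0,0,0],[0.1,0,0],255],
    [[0,0,0],[0.1,0,0],255],
    [[0,0,0],[0.1,0,0],255],
    [[0,0,0],[0.1,0,0],255],
    [[0,0,0],[0.1,0,0],255],
    [[0,0,0],[0.1,0,0],255],
    [[0,0,0],[0,0,0],255],
    [[0,0,0],[0,0,0],255],
    [[0,0,0],[0,0,0],255],
  ],
)

```text
time: 8.25
eef_pos: [0.625, -0.1498, 0.2643]
eef_rot: [[0.01, 1.0, -0.0], [0.994, -0.01, -0.109], [-0.109, 0.001, -0.994]]
ft_force: [0.3, -0.0, -2.6]
width: 0.0113
```

```bash
python3 - <<'E'
from h import *
s=r.state();print(s["eef_pos"],s["ft_force"],s["ft_torque"]);w=snap("wrist","w3")
o=cv2.resize(w[100:300,240:460],(660,600),interpolation=3);cv2.imwrite("pics/c4.png",o[:,:,::-1])
E
```

```text
[ 0.62499077 -0.14978089  0.26428289] [ 0.29288164 -0.00846349 -2.55858599] [ 0.13646308  0.05777948 -0.01400976]
```

View pics/c4.png

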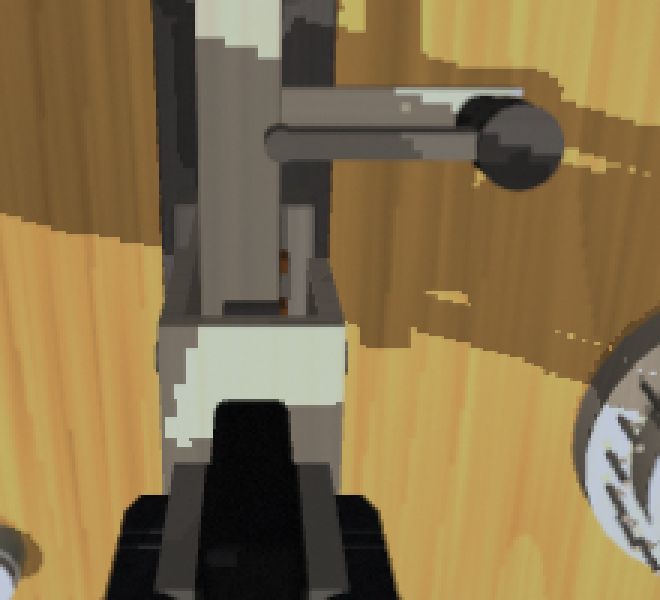

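```bash
python3 - <<'E'
from h import *
w=cv2.imread("pics/w3.png",0)
def on(px,z0):
    o,d=ray("wrist",px);n=np.array([0,np.tan(.105),1]);c=z0+np.tan(.105)*-.157
    return o+d*(c-n@o)/(n@d)
for v in (115,140,170,190,200): print(v,w[v,300:340].tolist())
for u,v in[(303.5,115),(332.8,115),(307.3,200),(333,200)]: print(on((u,v),.202).round(4))
for u,v in[(293.7,207),(354.7,207),(293.7,230),(354.5,230)]: print("plate",on((u,v),.2313+.024).round(4))
s=r.state();R=s["eef_rot"];print(proj("wrist",[s["eef_pos"]+R@np.array([.03,0,z]) for z in(.0,.01,.03,.06)]))
E
```

```text
115 [39, 38, 38, 37, 37, 93, 105, 104, 104, 104, 103, 104, 106, 106, 109, 154, 154, 154, 154, 153, 152, 150, 151, 152, 152, 156, 193, 193, 193, 193, 192, 193, 187, 139, 49, 48, 48, 48, 50, 48]
140 [36, 38, 37, 38, 38, 49, 97, 104, 104, 104, 103, 103, 105, 106, 107, 108, 109, 110, 109, 107, 106, 104, 106, 106, 107, 108, 107, 108, 107, 108, 108, 108, 104, 94, 112, 112, 112, 112, 112, 112]
170 [81, 82, 83, 84, 84, 73, 90, 104, 104, 104, 102, 102, 104, 105, 106, 108, 108, 108, 109, 108, 106, 105, 105, 105, 106, 106, 106, 107, 107, 107, 108, 108, 100, 78, 82, 85, 110, 107, 108, 110]
190 [67, 68, 67, 66, 57, 54, 71, 97, 104, 104, 102, 102, 104, 106, 105, 107, 108, 108, 109, 107, 106, 105, 104, 105, 105, 105, 106, 106, 107, 108, 108, 109, 97, 51, 56, 60, 83, 107, 110, 112]
200 [68, 67, 58, 54, 52, 53, 51, 95, 104, 103, 103, 102, 104, 103, 87, 57, 58, 58, 58, 58, 57, 57, 57, 58, 58, 58, 58, 59, 57, 59, 58, 58, 54, 33, 34, 57, 106, 107, 110, 113]
[ 0.6141 -0.0868  0.1946]
[ 0.6318 -0.087   0.1946]
[ 0.6151 -0.1407  0.2003]
[ 0.6319 -0.1408  0.2003]
plate [ 0.6113 -0.1211  0.2515]
plate [ 0.6412 -0.1214  0.2515]
plate [ 0.6108 -0.1333  0.2528]
plate [ 0.6413 -0.1336  0.2528]
[[322.22100231 213.46901751]
 [322.30492457 206.31836147]
 [322.44667387 194.25133753]
 [322.61154405 180.2331141 ]]
```

>>> jog_arm(
  rows=[
    [[0,0,0],[-0.13,0,0],255],
    [[0,0,0],[-0.13,0,0],255],
    [[0,0,0],[0,0,0],255],
    [[0,0,0],[0,0,-0.2],255],
    [[0,0,0],[0,0,-0.2],255],
    [[0,0,0],[0,0,-0.2],255],
    [[0,0,0],[0,0,-0.2],255],
    [[0,0,0],[0,0,-0.1],255],
    [[0,0,0],[0,0,0],255],
    [[0,0,0],[0,0,0],255],
  ],
)

```text
time: 9.3
eef_pos: [0.6222, -0.1497, 0.2541]
eef_rot: [[0.01, 1.0, -0.0], [0.994, -0.01, -0.109], [-0.109, 0.001, -0.994]]
ft_force: [0.5, -0.9, -2.8]
width: 0.0113
```

```bash
python3 - <<'E'
from h import *
s=r.state();print(s["eef_pos"],s["ft_force"],s["ft_torque"]);w=snap("wrist","w4")
w=cv2.cvtColor(w,7)
for v in (150,175,190,200,208): print(v,w[v,286:362].tolist())
E
```

```text
[ 0.62223265 -0.14966894  0.25412381] [ 0.45662272 -0.86855977 -2.79135093] [ 0.17565615 -0.00611584 -0.05412341]
150 [102, 107, 108, 108, 105, 103, 105, 104, 54, 48, 50, 49, 49, 38, 38, 37, 38, 37, 38, 38, 38, 37, 39, 50, 97, 108, 105, 106, 105, 104, 106, 107, 108, 109, 109, 110, 110, 109, 108, 107, 108, 106, 108, 108, 109, 108, 106, 76, 46, 64, 82, 85, 84, 85, 85, 85, 83, 82, 82, 82, 83, 82, 82, 82, 81, 81, 82, 82, 82, 82, 82, 82, 82, 81, 82, 81]
175 [95, 97, 103, 105, 107, 106, 104, 104, 102, 48, 49, 46, 72, 77, 83, 84, 83, 85, 73, 69, 69, 69, 68, 65, 94, 106, 105, 105, 104, 103, 105, 106, 107, 107, 109, 110, 110, 109, 108, 106, 106, 106, 107, 107, 108, 108, 108, 108, 108, 119, 195, 177, 110, 112, 116, 115, 111, 103, 87, 45, 49, 47, 49, 50, 49, 47, 52, 113, 116, 113, 113, 113, 113, 111, 110, 109]
190 [159, 154, 159, 164, 167, 168, 167, 166, 164, 123, 82, 74, 67, 68, 68, 68, 68, 67, 59, 55, 67, 55, 55, 57, 86, 103, 105, 105, 103, 104, 105, 107, 108, 109, 109, 109, 110, 109, 107, 107, 105, 106, 107, 107, 108, 107, 109, 119, 120, 120, 119, 108, 88, 112, 114, 113, 82, 78, 75, 74, 74, 74, 74, 74, 61, 49, 89, 114, 114, 112, 112, 113, 111, 110, 109, 108]
200 [161, 157, 152, 160, 165, 168, 168, 166, 142, 71, 69, 71, 70, 70, 70, 69, 63, 56, 54, 54, 56, 55, 55, 57, 73, 102, 105, 103, 87, 56, 58, 58, 58, 59, 59, 59, 59, 58, 59, 59, 58, 58, 59, 59, 59, 59, 61, 77, 108, 110, 111, 99, 82, 114, 115, 111, 80, 52, 56, 77, 74, 74, 73, 74, 75, 74, 76, 98, 113, 110, 112, 111, 109, 109, 109, 108]
208 [160, 160, 163, 164, 165, 164, 141, 77, 78, 79, 80, 80, 81, 80, 80, 80, 81, 81, 80, 78, 77, 77, 79, 103, 104, 104, 105, 105, 104, 103, 104, 105, 104, 104, 104, 104, 103, 103, 104, 104, 103, 103, 103, 103, 102, 102, 103, 103, 102, 103, 103, 103, 103, 103, 103, 103, 102, 103, 103, 103, 104, 103, 104, 103, 104, 103, 102, 103, 105, 122, 112, 110, 109, 108, 107, 105]
```

>>> jog_arm(
  rows=[
    [[0,0,0],[0,0,-0.1],255],
    [[0,0,0],[0,0,-0.1],255],
    [[0,0,0],[0,0,-0.1],255],
    [[0,0,0],[0,0,-0.1],255],
    [[0,0,0],[0,0,-0.1],255],
    [[0,0,0],[0,0,-0.1],255],
    [[0,0,0],[0,0,-0.1],255],
    [[0,0,0],[0,0,-0.1],255],
    [[0,0,0],[0,0,-0.1],255],
    [[0,0,0],[0,0,0],255],
  ],
)

```text
time: 10.35
eef_pos: [0.6223, -0.1497, 0.2446]
eef_rot: [[0.01, 1.0, 0.0], [0.994, -0.01, -0.109], [-0.109, 0.001, -0.994]]
ft_force: [-0.5, 0.5, -2.4]
width: 0.011
```

>>> jog_arm(
  rows=[
    [[0,0,0],[0,0,-0.1],255],
    [[0,0,0],[0,0,-0.1],255],
    [[0,0,0],[0,0,-0.1],255],
    [[0,0,0],[0,0,-0.1],255],
    [[0,0,0],[0,0,-0.1],255],
    [[0,0,0],[0,0,-0.05],255],
    [[0,0,0],[0,0,0],255],
    [[0,0,0],[0,0,0],255],
    [[0,0,0],[0,0,0],255],
    [[0,0,0],[0,0,0],255],
  ],
)

```text
time: 11.35
eef_pos: [0.6227, -0.1499, 0.2406]
eef_rot: [[0.01, 1.0, 0.002], [0.994, -0.01, -0.11], [-0.11, 0.003, -0.994]]
ft_force: [-1.2, 0.0, -0.9]
width: 0.0113
```

```bash
python3 - <<'E'
from h import *
s=r.state();print(s["eef_pos"],s["ft_force"],s["ft_torque"]);w=snap("wrist","w5");b=snap("side","s5")
A=cv2.resize(w[110:260,250:390],(560,600),interpolation=3);B=cv2.resize(b[170:290,340:388],(240,600),interpolation=3)
cv2.imwrite("pics/c5.png",np.hstack([A,B])[:,:,::-1])
E
```

```text
[ 0.62271104 -0.14985844  0.24064534] [-1.24398914e+00  1.61593208e-05 -8.99120155e-01] [ 0.16976121  0.16738987 -0.0443274 ]
```

View pics/c5.png

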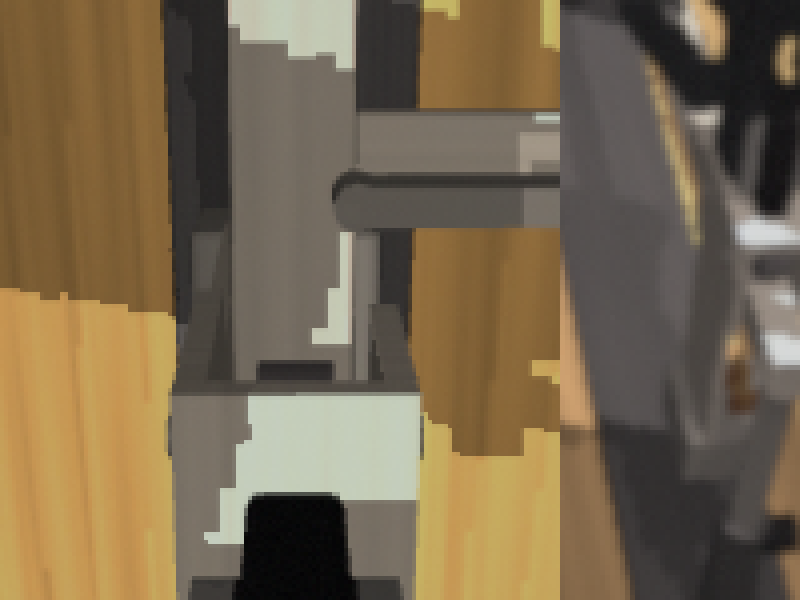

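>>> jog_arm(
  rows=[
    [[0,0,0],[-0.1,0,0],255],
    [[0,0,0],[0,0,0],255],
    [[0,0,0],[0,0,-0.05],255],
    [[0,0,0],[0,0,-0.05],255],
    [[0,0,0],[0,0,-0.05],255],
    [[0,0,0],[0,0,0],255],
    [[0,0,0],[0,0,0],255],
    [[0,0,0],[0,0,0],255],
    [[0,0,0],[0,0,0],255],
    [[0,0,0],[0,0,0],255],
  ],
)

```text
time: 12.45
eef_pos: [0.6221, -0.1499, 0.2407]
eef_rot: [[0.01, 1.0, 0.004], [0.994, -0.01, -0.11], [-0.11, 0.005, -0.994]]
ft_force: [-0.8, 0.4, 0.2]
width: 0.0108
```

```bash
python3 - <<'E'
from h import *
s=r.state();print(s["ft_force"],s["ft_torque"])
w=snap("wrist","w6");g=cv2.GaussianBlur(cv2.cvtColor(w,7),(1,5),0).astype(float)
def on(px,z0):
    o,d=ray("wrist",px);n=np.array([0,np.tan(.105),1]);c=z0+np.tan(.105)*-.153
    return o+d*(c-n@o)/(n@d)
def edge(v,u0,sgn):
    d=np.diff(g[v,u0-6:u0+7])*sgn;k=int(d.argmax());a=d[k-1:k+2].clip(0);return u0-6+k+.5+(a@[-1,0,1])/a.sum()
for v in (20,40,60,80,100,115,125,130):
    l=edge(v,int(round(300.5+v*.05)),1);
    t=g[v,325:350];rr=edge(v,339,-1)
    print(v,round(l,2),round(rr,2),[round(float((on((rr,v),z)-on((l,v),z))[0]*1e3),2) for z in(.196,.202,.208)],on(((l+rr)/2,v),.204)[:2].round(4))
E
```

```text
[-0.76949891  0.44094864  0.21881465] [0.26653269 0.19654249 0.01800275]
20 305.79 340.68 [17.81, 17.25, 16.68] [ 0.6239 -0.0373]
40 306.53 340.29 [17.5, 16.94, 16.39] [ 0.6239 -0.0464]
60 306.64 340.11 [17.61, 17.05, 16.49] [ 0.6238 -0.0556]
80 306.74 340.13 [17.85, 17.29, 16.72] [ 0.6237 -0.0652]
100 307.59 339.7 [17.46, 16.91, 16.35] [ 0.6237 -0.075 ]
115 307.55 339.51 [17.61, 17.05, 16.49] [ 0.6236 -0.0826]
125 307.65 339.27 [17.58, 17.02, 16.46] [ 0.6235 -0.0878]
130 307.66 339.28 [17.65, 17.09, 16.53] [ 0.6235 -0.0904]
```

>>> jog_arm(
  rows=[
    [[0,0,0],[0.05,0,0],255],
    [[0,0,0],[0.05,0,0],255],
    [[0,0,0],[0.05,0,0],255],
    [[0,0,0],[0.05,0,0],255],
    [[0,0,0],[0.05,0,0],255],
    [[0,0,0],[0,0,0],255],
    [[0,0,0],[0,0,0],255],
    [[0,0,0],[0,0,0],255],
    [[0,0,0],[0,0,0],255],
    [[0,0,0],[0,0,0],255],
  ],
)

```text
time: 13.5
eef_pos: [0.6239, -0.15, 0.2406]
eef_rot: [[0.01, 1.0, 0.002], [0.994, -0.01, -0.11], [-0.11, 0.003, -0.994]]
ft_force: [-1.5, 0.3, 1.1]
width: 0.0111
```

```bash
python3 - <<'E'
from h import *
s=r.state();print(s["eef_pos"],s["ft_force"],s["ft_torque"])
b=snap("side","s6");w=snap("wrist","w7")
B=cv2.resize(b[195:275,345:405],(450,600),interpolation=3)
A=cv2.resize(w[150:270,280:350],(350,600),interpolation=3)
cv2.imwrite("pics/c6.png",np.hstack([B,A])[:,:,::-1])
E
```

```text
[ 0.62394269 -0.15001965  0.24063944] [-1.47183794  0.27720627  1.09315496] [ 0.19670096  0.40993014 -0.00742716]
```

View pics/c6.png

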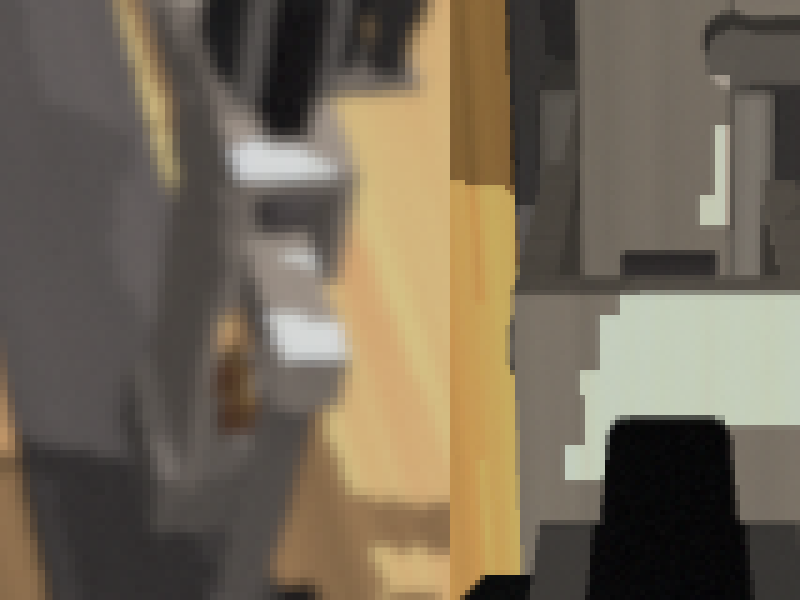

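>>> jog_arm(
  rows=[
    [[0,0,0],[-0.08,0,0],255],
    [[0,0,0],[0,0.2,-0.02],255],
    [[0,0,0],[0,0.3,-0.03],255],
    [[0,0,0],[0,0.3,-0.03],255],
    [[0,0,0],[0,0.3,-0.03],255],
    [[0,0,0],[0,0.3,-0.03],255],
    [[0,0,0],[0,0.3,-0.03],255],
    [[0,0,0],[0,0.3,-0.03],255],
    [[0,0,0],[0,0,0],255],
    [[0,0,0],[0,0,0],255],
  ],
)

```text
time: 14.6
eef_pos: [0.624, -0.1297, 0.2386]
eef_rot: [[0.01, 1.0, 0.004], [0.993, -0.01, -0.114], [-0.114, 0.005, -0.993]]
ft_force: [-1.0, -1.9, -0.2]
width: 0.0112
```

>>> jog_arm(
  rows=[
    [[0.4,0,0],[-0.1,0.3,-0.03],255],
    [[0,0,0],[0,0.3,-0.03],255],
    [[0,0,0],[0,0.4,-0.04],255],
    [[0,0,0],[0,0.4,-0.04],255],
    [[0,0,0],[0,0.4,-0.04],255],
    [[0,0,0],[0,0.4,-0.04],255],
    [[0,0,0],[0,0.4,-0.04],255],
    [[0,0,0],[0,0.4,-0.04],255],
    [[0,0,0],[0,0,0],255],
    [[0,0,0],[0,0,0],255],
  ],
)

```text
time: 15.6
eef_pos: [0.6228, -0.0994, 0.2353]
eef_rot: [[0.012, 1.0, 0.004], [0.994, -0.011, -0.11], [-0.11, 0.005, -0.994]]
ft_force: [-1.6, -0.7, 0.1]
width: 0.0113
```

>>> jog_arm(
  rows=[
    [[0.2,0,0],[0,0.3,-0.03],255],
    [[0,0,0],[0.02,0.4,-0.04],255],
    [[0,0,0],[0.02,0.4,-0.04],255],
    [[0,0,0],[0,0.4,-0.04],255],
    [[0,0,0],[0,0.4,-0.04],255],
    [[0,0,0],[0,0.4,-0.04],255],
    [[0,0,0],[0,0.4,-0.04],255],
    [[0,0,0],[0,0.4,-0.04],255],
    [[0,0,0],[0,0.3,-0.03],255],
    [[0,0,0],[0,0,0],255],
  ],
)

```text
time: 16.6
eef_pos: [0.6223, -0.0608, 0.2312]
eef_rot: [[0.011, 1.0, 0.002], [0.994, -0.011, -0.104], [-0.104, 0.003, -0.995]]
ft_force: [-2.1, -1.1, 0.2]
width: 0.0111
```

>>> jog_arm(
  rows=[
    [[0,0,0],[0.02,0.3,-0.03],255],
    [[0,0,0],[0.02,0.3,-0.03],255],
    [[0,0,0],[0.02,0.3,-0.03],255],
    [[0,0,0],[0,0.3,-0.03],255],
    [[0,0,0],[0,0.3,-0.03],255],
    [[0,0,0],[0,0,0],255],
    [[0,0,0],[0,0,0],255],
    [[0,0,0],[0,0,0],255],
    [[0,0,0],[0,0,0],255],
    [[0,0,0],[0,0,0],255],
  ],
)

```text
time: 17.6
eef_pos: [0.6224, -0.0444, 0.2296]
eef_rot: [[0.012, 1.0, 0.0], [0.995, -0.011, -0.104], [-0.104, 0.002, -0.995]]
ft_force: [-1.8, -0.6, 0.7]
width: 0.0111
```

```bash
python3 - <<'E'
from h import *
s=r.state();print(s["eef_pos"],s["ft_force"],s["ft_torque"])
b=snap("side","s7");t=snap("top","t7")
B=cv2.resize(b[170:270,330:430],(400,400),interpolation=3);T=cv2.resize(t[90:190,310:410],(400,400),interpolation=3)
cv2.imwrite("pics/c7.png",np.hstack([B,T])[:,:,::-1])
E
```

```text
[ 0.62243022 -0.04436962  0.22957064] [-1.75092812 -0.61133306  0.67542597] [-0.20561298  0.32061053 -0.13341135]
```

View pics/c7.png

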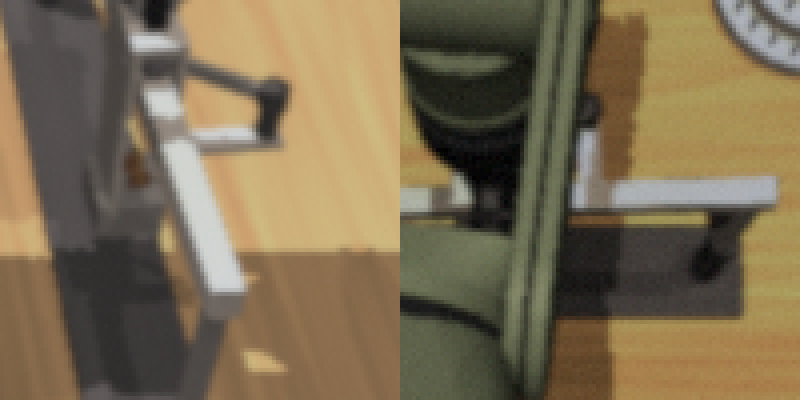

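>>> jog_arm(
  rows=[
    [[0,0,0],[0.02,0.3,-0.03],255],
    [[0,0,0],[0.02,0.3,-0.03],255],
    [[0,0,0],[0.02,0.3,-0.03],255],
    [[0,0,0],[0,0.3,-0.03],255],
    [[0,0,0],[0,0.3,-0.03],255],
    [[0,0,0],[0,0.3,-0.03],255],
    [[0,0,0],[0,0,0],255],
    [[0,0,0],[0,0,0],255],
    [[0,0,0],[0,0,0],255],
    [[0,0,0],[0,0,0],255],
  ],
)

```text
time: 18.7
eef_pos: [0.6234, -0.0221, 0.2273]
eef_rot: [[0.01, 1.0, 0.001], [0.995, -0.009, -0.1], [-0.1, 0.002, -0.995]]
ft_force: [-1.9, 0.0, -0.0]
width: 0.0113
```

```bash
python3 - <<'E'
from h import *
s=r.state();print(s["eef_pos"],s["ft_force"],s["ft_torque"])
b=snap("side","s8")
B=cv2.resize(b[170:270,330:430],(400,400),interpolation=3)
cv2.imwrite("pics/c8.png",B[:,:,::-1])
E
```

```text
[ 0.62336262 -0.02211161  0.22729129] [-1.89509199  0.02981387 -0.00335069] [ 0.08305903  0.3577357  -0.06875588]
```

View pics/c8.png

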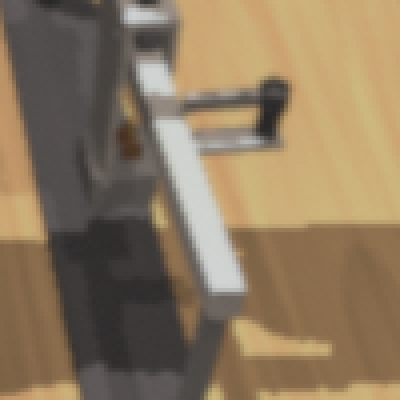

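>>> jog_arm(
  rows=[
    [[0,0,0],[-0.07,0,0],255],
    [[0,0,0],[0,0,0],255],
    [[0,0,0],[0,0,0],100],
    [[0,0,0],[0,0,0],100],
    [[0,0,0],[0,0,0],100],
    [[0,0,0],[0,0,0],100],
    [[0,0,0],[0,0,0],100],
    [[0,0,0],[0,0,0],100],
    [[0,0,0],[0,0,0],100],
    [[0,0,0],[0,0,0],100],
  ],
)

```text
time: 19.75
eef_pos: [0.6249, -0.0231, 0.2286]
eef_rot: [[0.01, 1.0, 0.007], [0.995, -0.01, -0.101], [-0.101, 0.008, -0.995]]
ft_force: [-0.3, -0.5, -0.1]
width: 0.0516
```

>>> jog_arm(
  rows=[
    [[0,0,0],[0,0,1],100],
    [[0,0,0],[0,0,2],100],
    [[0,0,0],[0,0,3],100],
    [[0,0,0],[0,0,3],100],
    [[0,0,0],[-2,0,3],100],
    [[0,0,0],[-4,0,2],100],
    [[0,0,0],[-4,0,0],100],
    [[0,0,0],[-4,0,0],100],
    [[0,0,0],[-4,0,0],100],
    [[0,0,0],[0,0,0],100],
  ],
)

```text
time: 20.75
eef_pos: [0.4383, -0.023, 0.3797]
eef_rot: [[0.011, 1.0, 0.014], [0.995, -0.009, -0.103], [-0.103, 0.015, -0.995]]
ft_force: [-0.4, -0.0, 0.9]
width: 0.0522
```

```bash
python3 - <<'E'
from h import *
s=r.state();print(s["time"],s["eef_pos"],s["ft_force"])
b=snap("side","s9");t=snap("top","t9")
B=cv2.resize(b[90:270,310:430],(400,600),interpolation=3);T=cv2.resize(t[100:220,225:345],(400,400),interpolation=3)
o=np.zeros((600,800,3),np.uint8);o[:,:400]=B;o[:400,400:]=T;cv2.imwrite("pics/c9.png",o[:,:,::-1])
E
```

```text
20.75 [ 0.43830231 -0.02302833  0.37965143] [-0.41236811 -0.04913997  0.89149158]
```

View pics/c9.png

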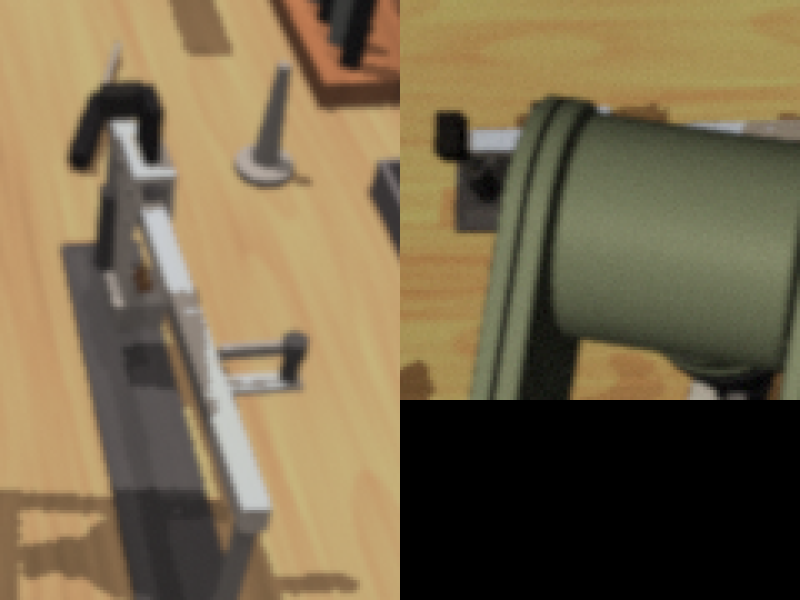

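>>> jog_arm(
  rows=[
    [[0,0,0],[0,-4,0],100],
    [[0,0,0],[0,-4,0],100],
    [[0,0,0],[0,-4,0],100],
    [[0,0,0],[0,-4,0],100],
    [[0,0,0],[0,-4,0],100],
    [[0,0,0],[0,0,0],100],
    [[0,0,0],[0,0,0],100],
    [[0,0,0],[0,0,0],100],
    [[0,0,0],[0,0,0],100],
    [[0,0,0],[0,0,0],100],
  ],
)

```text
time: 21.85
eef_pos: [0.452, -0.2316, 0.3818]
eef_rot: [[0.002, 1.0, 0.024], [0.995, 0.0, -0.102], [-0.102, 0.024, -0.994]]
ft_force: [0.2, 0.7, -0.4]
width: 0.052
```

```bash
python3 - <<'E'
from h import *
a=cv2.imread("pics/s9.png",0).astype(int);b=cv2.cvtColor(snap("side","s10"),7).astype(int);t=snap("top","t10")
d=np.abs(a-b)[100:200,325:370];print("diff",d.max(),(d>20).sum())
B=cv2.resize(b.astype(np.uint8)[100:200,320:400],(400,500),interpolation=3);B=cv2.cvtColor(B,8);T=cv2.resize(t[110:190,225:305],(400,400),interpolation=3)
o=np.zeros((500,800,3),np.uint8);o[:,:400]=B;o[:400,400:]=T;cv2.imwrite("pics/c10.png",o[:,:,::-1])
E
```

```text
diff 197 2032
```

```bash
python3 - <<'E'
from h import *
g=cv2.imread("pics/t10.png",0)
for y in(.13,.14,.15,.16): print(y,proj("top",[[.625,y+.0077,.249],[.625,y+.003,.203],[.625,y+.033,.2],[.625,y-.027,.206]]).round(1).tolist())
print(proj("top",[[.625,.2,.165],[.625,-.104,.205]]))
for v in range(122,158,2): print(v,g[v,228:300:2].tolist())
E
```

```text
0.13 [[258.0, 132.2], [262.6, 137.9], [250.6, 138.3], [274.6, 137.4]]
0.14 [[253.8, 132.2], [258.5, 137.9], [246.6, 138.4], [270.5, 137.4]]
0.15 [[249.5, 132.3], [254.5, 137.9], [242.6, 138.4], [266.5, 137.5]]
0.16 [[245.3, 132.3], [250.4, 138.0], [238.5, 138.5], [262.4, 137.5]]
[[238.43565027 142.44670163]
 [358.3380715  136.84483152]]
122 [154, 155, 154, 151, 154, 155, 157, 151, 154, 151, 152, 149, 153, 153, 153, 154, 151, 153, 153, 153, 156, 155, 155, 155, 158, 158, 158, 159, 158, 159, 159, 160, 159, 158, 159, 163]
124 [152, 156, 154, 153, 154, 151, 151, 151, 153, 149, 152, 153, 154, 154, 154, 149, 153, 152, 151, 153, 155, 154, 154, 157, 155, 157, 158, 158, 157, 158, 159, 158, 157, 159, 158, 157]
126 [160, 154, 159, 156, 158, 158, 155, 156, 156, 155, 159, 156, 153, 154, 154, 151, 155, 151, 154, 152, 152, 153, 152, 152, 152, 156, 156, 154, 152, 155, 155, 152, 157, 152, 156, 152]
128 [152, 151, 154, 153, 151, 152, 154, 149, 151, 153, 153, 156, 156, 155, 157, 153, 154, 154, 155, 155, 154, 154, 153, 153, 152, 153, 151, 155, 152, 152, 150, 151, 149, 148, 148, 150]
130 [154, 155, 153, 1
[... 1608 characters left out ...]
4, 66, 70, 84, 83, 40, 39, 36, 33, 50, 62, 64, 66, 66, 67, 70, 67, 66]
150 [159, 159, 160, 161, 160, 158, 152, 91, 53, 44, 43, 45, 61, 68, 73, 71, 70, 63, 68, 70, 60, 66, 72, 40, 35, 37, 36, 62, 68, 68, 67, 66, 68, 65, 66, 66]
152 [159, 160, 160, 161, 160, 162, 156, 93, 53, 49, 47, 25, 26, 60, 71, 70, 70, 71, 67, 68, 68, 58, 58, 36, 33, 37, 42, 65, 69, 67, 68, 70, 64, 73, 72, 68]
154 [156, 160, 158, 161, 159, 160, 156, 94, 53, 37, 19, 11, 10, 31, 61, 73, 70, 71, 71, 72, 69, 67, 57, 38, 39, 35, 55, 66, 71, 68, 67, 70, 67, 70, 68, 69]
156 [163, 165, 166, 161, 162, 154, 147, 80, 56, 36, 21, 21, 7, 17, 46, 98, 117, 117, 120, 136, 136, 142, 134, 51, 34, 38, 53, 68, 68, 65, 65, 67, 67, 72, 70, 66]
```

>>> jog_arm(
  rows=[
    [[0,0,0],[0,0,0],100],
    [[0,0,0],[0,0,0],100],
    [[0,0,0],[0,0,0],100],
    [[0,0,0],[0,0,0],100],
    [[0,0,0],[0,0,0],100],
    [[0,0,0],[0,0,0],100],
    [[0,0,0],[0,0,0],100],
    [[0,0,0],[0,0,0],100],
    [[0,0,0],[0,0,0],100],
    [[0,0,0],[0,0,0],100],
  ],
)

```text
time: 22.95
eef_pos: [0.4519, -0.2304, 0.3826]
eef_rot: [[0.0, 1.0, 0.026], [0.995, 0.002, -0.103], [-0.103, 0.026, -0.994]]
ft_force: [0.6, 0.2, 0.6]
width: 0.0518
```

```bash
python3 - <<'E'
from h import *
a=cv2.imread("pics/t10.png",0).astype(int);b=cv2.cvtColor(snap("top","t11"),7).astype(int);z=cv2.imread("pics/top0.png",0).astype(int)
d=np.abs(a-b)[120:165,228:300];print("hanger motion diff",d.max(),(d>25).sum())
for v in(116,120,124,128,132): print(z[v,346:372].tolist(),b[v,346:372].tolist())
def c(im,x0,y0,x1,y1,f): p=np.argwhere(f(im[y0:y1,x0:x1]));return len(p),(p.mean(0)[::-1]+[x0,y0]).round(1)
for n,q in(("jar_b?",(180,190,206,212)),("jar_a?",(432,190,452,208)),("anvil",(305,200,342,235)),("clamp",(375,200,408,232))):
    x0,y0,x1,y1=q;print(n,np.abs(z-b)[y0:y1,x0:x1].mean().round(1),c(z,*q,lambda i:i>185 if "jar" in n else i<90 if n=="clamp" else i>165),c(b,*q,lambda i:i>185 if "jar" in n else i<90 if n=="clamp" else i>165))
E
```

```text
hanger motion diff 12 0
[140, 143, 141, 145, 141, 141, 136, 125, 95, 64, 57, 57, 59, 69, 99, 122, 131, 134, 138, 140, 140, 140, 142, 142, 140, 143] [162, 163, 161, 162, 160, 160, 161, 141, 102, 73, 67, 66, 69, 78, 116, 142, 148, 159, 158, 161, 161, 161, 159, 160, 163, 162]
[141, 142, 142, 141, 142, 140, 141, 136, 114, 86, 107, 121, 94, 80, 81, 84, 82, 93, 118, 134, 139, 142, 142, 139, 140, 139] [160, 159, 160, 160, 161, 159, 160, 158, 132, 98, 127, 137, 109, 91, 93, 96, 97, 108, 140, 157, 158, 160, 160, 161, 159, 157]
[144, 142, 144, 145, 143, 143, 142, 143, 152, 159, 154, 143, 138, 133, 113, 86, 89, 117, 133, 135, 135, 136, 138, 133, 135, 135] [164, 162, 163, 164, 162, 163, 163, 166, 174, 182, 177, 166, 160, 154, 127, 100, 103, 134, 148, 156, 154, 155, 156, 154, 155, 155]
[131, 132, 132, 134, 134, 133, 136, 137, 147, 158, 154, 150, 140, 141, 119, 88, 78, 85, 110, 132, 133, 134, 132, 133, 135, 131] [151, 149, 152, 153, 156, 153, 150, 156, 172, 182, 182, 170, 161, 160, 140, 102, 92, 100, 131, 151, 152, 154, 152, 151, 156, 149]
[135, 139, 139, 138, 138, 138, 137, 138, 146, 156, 156, 149, 144, 142, 120, 94, 85, 95, 119, 138, 135, 137, 140, 137, 139, 139] [154, 157, 154, 159, 159, 155, 159, 160, 167, 176, 179, 169, 166, 164, 138, 107, 96, 111, 139, 157, 156, 158, 160, 155, 160, 157]
jar_b? 18.7 (0, array([nan, nan])) (83, array([191.7, 200.8]))
jar_a? 101.8 (0, array([nan, nan])) (0, array([nan, nan]))
anvil 13.6 (0, array([nan, nan])) (253, array([319.5, 215.6]))
clamp 34.4 (313, array([389.1, 217.5])) (705, array([388.8, 216.5]))<stdin>:5: RuntimeWarning: Mean of empty slice.
  ret = um.true_divide(
```

```bash
python3 -c "
from plant import r
print(r.hand_in())"
```

```text
the job is handed in; nothing more can be done
None
```

The hanger farthest to the robot's right is hung on the rail, through the gate and resting against the rubber stop. I handed the job in at about 23 s of the 61 s allowed.

**What I did:** I gripped the hanger by its fin and hooked it on from the stand's -x side, tilted to match the slope. I lowered it in steps of 1 mm or less until the rail took about 3–4 N. I then pushed it about 130 mm downhill with low forces and let go once a side picture showed the gate shut.

**Last checks:**
- **At rest:** two top pictures about 1 s apart show no movement of the hanger.
- **At the stop:** its fin and top plate lie where a run point at the stop (y ≈ +0.16 in the stand's frame) should appear.
- **Gate:** it looks the same as at the start, i.e. shut.
- **Forces:** net wrist readings stayed within about 3.5 N in every report, but they are read only at the end of each call, so short peaks in between were not seen.

**What disagreed or was not checked:**
- **Rail height:** at the load point the camera gave 0.202 m, but the wheels met the rail at about 0.208 m by feel, right at the top of the stated range. A close picture showed the lip clear of the rail's far side, so I trusted the feel.
- **Gate release point:** the gate snapped shut later than stated. It was still open when I put the hanger at about y = -0.04 in the stand's frame, and shut by about -0.015, where I let go. That is still within the allowed range.
- **Bystanders:** the arm hid the clamp and one jar from the last top picture, and brightness changes spoiled my comparison for the anvil and the other jar. I kept my moves clear of all four, and no report showed a contact away from the rail and gate.

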